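# Clamp the module and hold the test probe on its round pad

### The job

First swing the clamp lever of the test socket fully shut over the module, using the gripper itself while the probe stays in its stand. Then take the test probe out of its stand and hold it upright with its sprung tip on the round pad of the module (not the square one), pressed gently so that the tip is pushed in about half way, never hard. Finish while still holding the probe there, with the lever still shut, and leave the bin, the spare modules and the screwdriver where they lie.

Things in the scene. Friction and masses are not known exactly. Their poses are not given: they have to be found in the camera images.
- socket: aluminium test socket block 130 x 84 x 22 mm, fixed to the bench; origin at the centre of its underside, x from the lever's tab end to its hinge end. A black module 72 x 48 mm is fixed on it, upper face 40 mm above the bench, low step at its -x end, white connector (top 46 mm) 28 mm from the origin at +x. Hinge posts at x 52, y +-37 mm, tops at 41 mm
- round_pad (a point): centre of the upper face of the round brass pad on the module, at socket (12, 0, 41) mm, the pad nearer the hinge; diameter 14 mm, 1 mm proud of the module
- square_pad (a point): centre of the upper face of the square 14 x 14 mm brass pad, at socket (-14, 0, 41) mm, nearer the lever's free end: the wrong pad
- lever (a joint): angle of the clamp lever, rad: 0 = fully shut (level), grows as its free end rises, at most 1.5; starts at 0.65 to 1.25, leaning to the socket's -x. Steel wire frame (6 mm wire, arms at y +-29 mm, cross bar 85 mm from the hinge) ending in a black tab. Shut, it leaves the pads open from above. Stiff hinge (0.1 N m, 1 N at the tab): stays where left
- lever_tab (a point): point on the upper (hinge-side) face of the lever's flat black tab, 105 mm from the hinge; the tab spans 85 to 125 mm from the hinge, 26 mm wide, 6 mm thick, centred on the hinge's plane. The frame turns with the lever: -x away from the hinge, z out of the upper face. Push here, towards the socket's -x and down, to shut
- lever_hinge (a point): hinge axis of the lever at mid width, at socket (52, 0, 34) mm; the axis runs along the socket's y
- stand: grey plastic block 70 x 70 x 70 mm fixed to the bench, with a vertical 15 mm through hole at its centre that holds the probe; origin at the centre of its underside
- probe: loose test probe (about 80 g) upright in the stand; origin on its axis at the underside of its collar, which rests on the stand's top, 70 mm above the bench; z up its axis. Collar 28 mm across, 0 to 6 mm; round rubber handle 20 mm across, 6 to 66 mm; steel shaft 10 mm across down to -45 mm; sprung brass tip 5 mm across down to -57.5 mm. Lift 60 mm to clear the stand
- probe_tip (a point): lowest point of the sprung tip, 57.5 mm below the probe's origin when not pressed; moves up into the shaft as it is pressed
- plunger (a joint): how far the sprung tip is pushed into the shaft, in m: 0 = fully out, 0.008 = fully in; about 1 N to start, 3.4 N half way (4 mm), 5.8 N fully in
- bin: bystander: open blue parts bin 110 x 80 x 45 mm, loose; origin at the centre of its underside
- spare1: bystander: loose black spare module 46 x 34 x 22 mm with a yellow band and a small white connector on top; origin at the centre of its underside
- spare2: bystander: as spare1
- screwdriver: bystander: screwdriver lying on the bench; origin under its middle
Things that resemble listed ones, but are neither listed nor needed, are in the scene too. There is more than one size of the probe; the job needs the smaller. There is more than one size of the socket; the job needs the larger.

How it is judged:
By the outcome, as a careful person would: the job done as asked, in the order asked, and still so for the second after the job is handed in, while the arm keeps its last pose, push and grip.
It also fails if it takes over 51 s, if anything falls off the work surface, if the arm or the gripper's body presses on something with over 40 N, if the wrist force passes 120 N, or if a joint passes its speed limit or range.

### The arm

A 6-joint arm with a two-finger parallel gripper is mounted at the origin on the work surface. World frame = base frame: x ahead of the robot, y to its left, z up, the work surface at z = 0. Lengths are in m, angles in rad, forces in N, time in s.
With the tool pointing down it reaches from about 0.35 to 0.975 m from the base axis. Payload 4.9 kg.
Tool frame: the origin (TCP) lies on the centre line of the jaws, within the pads' length; the fingertips stand manip.tip_reach ahead of it and the grasp point (between the pads) is the TCP (manip.tip_reach is the distance from the TCP to the fingertips, in m); z points along the fingers, y is the line along which they close (so a half turn about z gives the same grasp; the last joint's range is limited). The gripper opens to 85 mm and grips with 20 to 120 N. Pads are 22 mm wide; open, the fingers measure 114 mm over their backs; the gripper's body (76 mm by 85 mm) begins 54 mm behind the grasp point. The pads swing forward as they close: fully open they stand 13 mm farther back than shut.
Start: joints at [-1.464, 0.053, 1.613, -0, 1.476, -0.119], TCP at [0.14, -0.609, 0.25] pointing down, gripper open.
Joint ranges: [-3.01, 3.01], [-1.01, 2.22], [0.06, 2.58], [-1.02, 4.17], [0.09, 2.62], [-3.14, 3.14]. Speed limits (rad/s): [2.57, 2.57, 3.14, 3.14, 3.14, 3.14].

### API

Orientations are given as a unit quaternion [w, x, y, z].
In Python, from plant import manip gives the robot as it stands. The module is installed in compiled form; this text tells all that it offers.
- The arm moves only by the tool move_arm, never from a script. Its argument "rows" is a list of rows, each a list of 7 numbers: the shift along the tool's x, y, z in cm, then the turn, a rotation vector about the tool's x, y, z in degrees, then the opening, from -1 (shut) to 1 (fully open). In form: [[tx, ty, tz, ax, ay, az, jaw], ...]. A call has 1 to 20 rows; each row shifts and turns the commanded pose from where the row before left it, along the tool's axes as they then stand; what a row does not reach is not made up. A row lasts 1/12 s, in which the tool goes at most 41.7 mm and 7.16 degrees, less where a joint would pass 70% of its speed; a pose out of reach is approached as far as the arm can. A call is refused whole if a number of a shift passes 4.17 or a number of a turn 7.16, either way. A call with a gripper value outside its range is refused whole. The fingers move at their own pace and stop on an object; the grip force is fixed at half the most. Time passes only in rows, so rows that do not move let the fingers close. It gives the time, the measured TCP pose, the force, the opening and the grip force at its end, in the units of the state.
- manip.state(): the state, without advancing time (a new reading comes with each control period).
- manip.grab_frame(name): name is "scene" or "top"; returns a dict with "img" (420x560x3 uint8, blue, green, red), "mtx" (3x3 intrinsics, pixels), "R" (3x3) and "t" (3): a world point X has camera coordinates R X + t. Camera axes: x right, y down, z forward; pixel columns grow to the right and rows downward; lengths in m; the calibration is good to about 2 mm. A picture is of the moment at which its call begins. There is no depth.
- manip.job_done(): hands the job in; it is judged then, once.
The state is a dict: "time": time; "joint_pos": joint angles; "joint_vel": joint speeds; "joint_efforts": joint torques, N m; "tool_pos": TCP position; "tool_rot": TCP orientation; "contact_force": force on the tool from outside, world axes, zero at the start; "ft_torque": the same for the moment, N m; "gripper_width": opening from 0.0 (shut) to 1.0 (fully open); "grasp_force": force on a finger pad.
Only numpy, scipy, OpenCV 4.12 (cv2) and the standard library are available. Lean on these libraries where they do the work, as an engineer would, in place of code of your own. Each camera call takes 0.05 s, during which the arm holds its last target. There are 200 camera calls.

## Working session

There is one attempt and no reset: what is moved stays moved. The work goes in short steps, Python scripts to look and compute and a tool call to move; the robot and the scene stay as the last step left them, time stands still between calls to the robot, and variables do not carry over. Pictures are saved under pics/ and viewed, at most 10 in all, crops included, and the job is handed in when it is done.

Besides the shell and the picture viewer there is one more tool, called after "Request:" as name([rows], argument=value, ...), one row to a line, values as JSON. move_arm: Moves the arm, as the interface text tells. Its arguments: {"type":"object","properties":{"rows":{"type":"array","items":{"type":"array","items":{"type":"number"}}}},"required":["rows"]}

```bash
mkdir -p pics
python3 - <<'E'
from plant import manip
import cv2,numpy as np
for n in("scene","top"):
    f=manip.grab_frame(n);cv2.imwrite(f"pics/{n}0.png",f["img"]);np.savez(f"{n}0.npz",**f);print(n,f["mtx"].tolist(),f["R"].round(3).tolist(),f["t"].round(3).tolist())
print(manip.tip_reach,manip.state())
E
```

```text
scene [[491.2420999293245, 0.0, 284.30598727547], [0.0, 491.2420999293245, 213.0406750926474], [0.0, 0.0, 1.0]] [[0.8, 0.599, 0.013], [0.34, -0.437, -0.833], [-0.494, 0.671, -0.554]] [-0.444, -0.136, 1.263]
top [[399.1890685084613, 0.0, 283.77969394648795], [0.0, 399.1890685084613, 210.9021936718343], [0.0, 0.0, 1.0]] [[0.016, -1.0, 0.007], [-0.982, -0.017, -0.19], [0.19, -0.004, -0.982]] [-0.027, 0.581, 0.971]
0.019 {'time': 0.1, 'joint_pos': array([-1.46401242e+00,  5.32841210e-02,  1.61415003e+00,  2.63110863e-05,
        1.47603451e+00, -1.19014075e-01]), 'joint_vel': array([ 0.0003478 , -0.00124284, -0.00330673, -0.00052568,  0.00168255,
       -0.00054126]), 'joint_efforts': array([-2.08270802e-03, -3.94908500e+01, -3.71365571e+01, -1.49023158e-04,
        3.98889097e-03,  4.80572638e-06]), 'tool_pos': array([ 0.13986882, -0.60860058,  0.24919409]), 'tool_rot': array([-9.37910187e-04,  9.93633380e-01,  1.12658006e-01,  1.88310640e-05]), 'contact_force': array([-0.74308216, -0.19748986,  0.07958223]), 'ft_torque': array([-0.02176413,  0.00530548,  0.03876904]), 'grasp_force': 0.0, 'gripper_width': 1.0003781232500648}
```

View pics/top0.png

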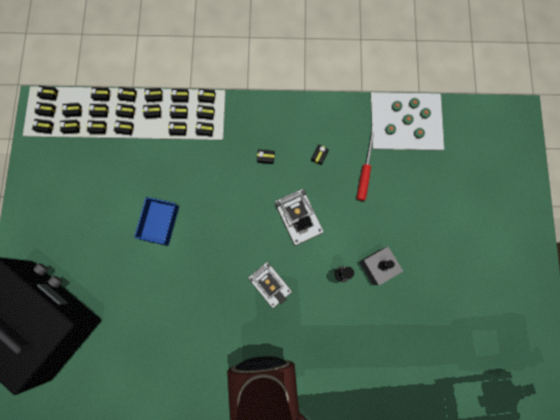

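View pics/scene0.png

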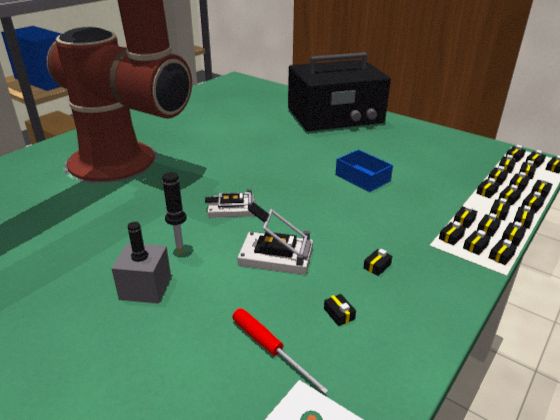

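Candidates in the top view: sockets at (299,217), which is larger, and (270,285), smaller. Probes are at (386,265) in the stand, smaller, and (344,273), free-standing and bigger. I choose the socket at (299,217) and the probe in the stand, and check both in one close crop.

Run:
```python
import cv2,numpy as np
t=np.load("top0.npz")["img"];s=np.load("scene0.npz")["img"]
a=cv2.resize(t[180:260,260:340],(400,400),interpolation=cv2.INTER_CUBIC)
b=cv2.resize(s[180:280,230:330],(400,400),interpolation=cv2.INTER_CUBIC)
cv2.imwrite("pics/crop1.png",np.hstack([a,b]))
a=cv2.resize(t[235:295,325:415],(600,400),interpolation=cv2.INTER_CUBIC)
b=cv2.resize(s[215:305,100:185],(200,212))
```

```text
(no output)
```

View pics/crop1.png

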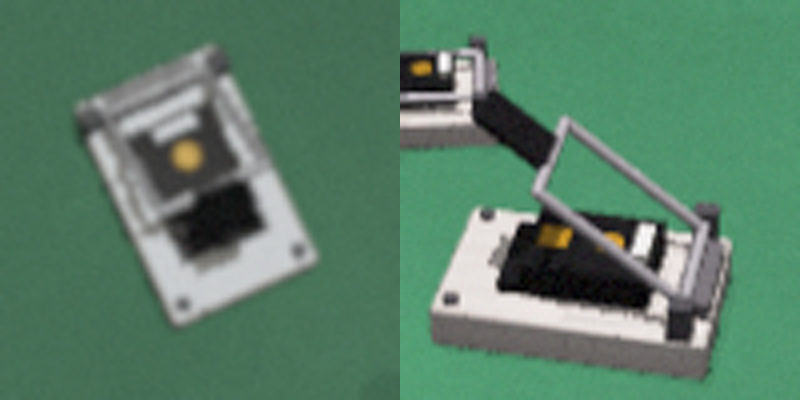

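```bash
cat > h.py <<'E'
import numpy as np,cv2
def ray(f,u,v):
    d=np.linalg.inv(f["mtx"])@[u,v,1.]; return -f["R"].T@f["t"], f["R"].T@d
def onplane(f,u,v,z,n=(0,0,1),p=None):
    c,d=ray(f,u,v); n=np.array(n,float); p=np.array([0,0,z]) if p is None else p
    return c+d*(n@(p-c))/(n@d)
def blobs(img,m,roi,amin=8):
    x0,y0,x1,y1=roi; k=np.zeros_like(m);k[y0:y1,x0:x1]=m[y0:y1,x0:x1]
    n,l,s,c=cv2.connectedComponentsWithStats(k); return [(c[i],s[i,4]) for i in range(1,n) if s[i,4]>=amin],k
def hsv(f): return cv2.cvtColor(f["img"],cv2.COLOR_BGR2HSV)
E
python3 - <<'E'
from h import *
np.set_printoptions(precision=4,suppress=True)
T=dict(np.load("top0.npz"));S=dict(np.load("scene0.npz"))
P={}
for n,f,roi in(("top",T,(260,180,340,255)),("scene",S,(235,210,315,275))):
    m=cv2.inRange(hsv(f),(12,100,90),(32,255,255))
    for c,a in blobs(f["img"],m,roi,4)[0]: print(n,"brass",c,a,onplane(f,*c,.041))
m=cv2.inRange(hsv(T),(0,0,130),(180,50,255))
b,k=blobs(T["img"],m,(262,180,336,250),5)
pts=cv2.findNonZero(k); r=cv2.minAreaRect(pts)
w=np.array([onplane(T,*p[0],.022)[:2] for p in pts],np.float32)
r=cv2.minAreaRect(w);print("rect",r,cv2.boxPoints(r))
for p in((294.4,245),(323.6,232.4)):print("corner",onplane(T,*p,.022))
# stand
m=cv2.inRange(hsv(T),(0,0,70),(180,50,255)); b,k=blobs(T["img"],m,(357,242,410,290),5)
pts=cv2.findNonZero(k); w=np.array([onplane(T,*p[0],.070)[:2] for p in pts],np.float32); r=cv2.minAreaRect(w);print("stand",r)
c,d=0,0
m=cv2.inRange(hsv(T),(0,0,0),(180,255,45)); print("dark",[(c,a,onplane(T,*c,.13)) for c,a in blobs(T["img"],m,(330,242,410,290),15)[0]])
E
```

```text
top brass [297.     210.6562] 32 [ 0.5859 -0.0522  0.041 ]
scene brass [268.7273 238.8182] 33 [ 0.5638 -0.0618  0.041 ]
scene brass [283.4545 239.    ] 11 [ 0.586  -0.0454  0.041 ]
rect ((0.5749213695526123, -0.05759266018867493), (0.13036873936653137, 0.08519666641950607), 25.961698532104492) [[ 0.4977 -0.0478]
 [ 0.535  -0.1244]
 [ 0.6522 -0.0674]
 [ 0.6149  0.0092]]
corner [ 0.498  -0.0469  0.022 ]
corner [ 0.5325 -0.1235  0.022 ]
stand ((0.4464873671531677, -0.2655223608016968), (0.07290048897266388, 0.07261928915977478), 30.41278648376465)
dark [(array([367.5138, 272.1743]), np.int32(109), array([ 0.4261, -0.2136,  0.13  ])), (array([385.596 , 264.7172]), np.int32(99), array([ 0.444 , -0.2561,  0.13  ])), (array([342.9791, 273.4188]), np.int32(191), array([ 0.4224, -0.1566,  0.13  ]))]
```

Run:
```python
from h import *
np.set_printoptions(precision=4,suppress=True)
T=dict(np.load("top0.npz"));S=dict(np.load("scene0.npz"))
a=cv2.resize(T["img"][235:295,330:410],(400,300),interpolation=cv2.INTER_CUBIC)
b=cv2.resize(S["img"][165:305,105:195],(386,600),interpolation=cv2.INTER_CUBIC)
o=np.zeros((600,786,3),np.uint8);o[:300,:400]=a;o[:,400:]=b;cv2.imwrite("pics/crop2.png",o)
yaw=np.radians(25.96);ex=np.array([np.cos(yaw),np.sin(yaw),0]);ey=np.array([-ex[1],ex[0],0]);O=np.array([.575,-.0576,0])
H=O+.052*ex+[0,0,.034]
for f,pp in((S,((250.5,206),(267,217.5),(268.2,218.5))),):
  for p in pp:
    d=onplane(f,*p,0,n=ey,p=H)-H; r=-d@ex; print("lever",p,r,d[2],np.hypot(r,d[2]),np.arctan2(d[2],r))
# cross-bar corners in scene, planes y=+-29
for p,y in(((271.5,210),.029),((265,227),-.029)):
    q=H+y*ey
    d=onplane(S,*p,0,n=ey,p=q)-q; r=-d@ex; print("corner",p,r,d[2],np.hypot(r,d[2]),np.arctan2(d[2],r))
```

```text
lever (250.5, 206) 0.0969237478055834 0.07636875606949875 0.12339529890673685 0.6673353605307137
lever (267, 217.5) 0.06661348979189988 0.05556999189436765 0.08674895400750164 0.6952585511772614
lever (268.2, 218.5) 0.0643925803506578 0.053684373450921835 0.08383565087141605 0.6949571887019887
corner (271.5, 210) 0.06448391879922477 0.05354620170132188 0.08381748922715151 0.6929932068619863
corner (265, 227) 0.06378144826550373 0.05490829348707252 0.08416052421716265 0.7107777342095096
```

View pics/crop2.png

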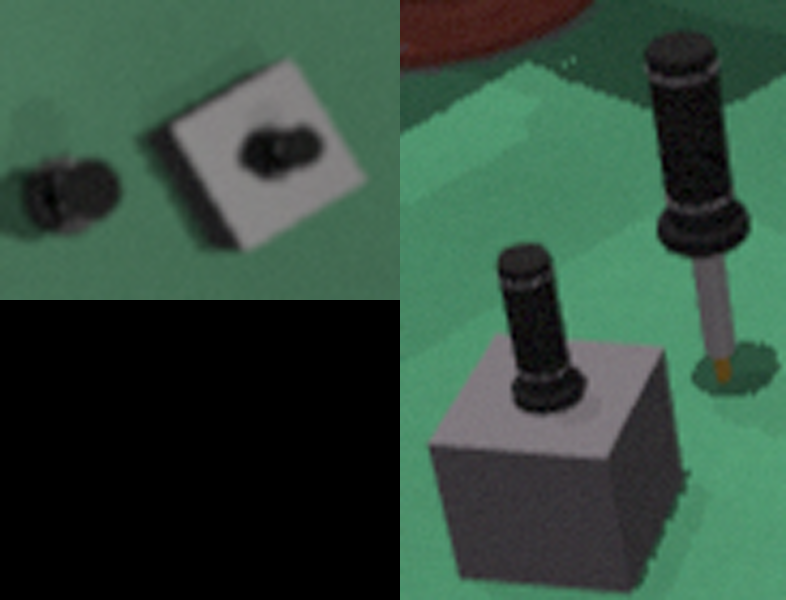

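Run:
```python
from h import *
np.set_printoptions(precision=4,suppress=True)
T=dict(np.load("top0.npz"));S=dict(np.load("scene0.npz"))
t=[onplane(T,330+u/5,235+v/5,.07) for u,v in((290,58),(368,180),(245,250),(170,125))];print(np.array(t),np.mean(t,0))
g=lambda u,v:(105+(u-400)/4.286,165+v/4.286)
t=[onplane(S,*g(u,v),.07) for u,v in((497,335),(665,348),(607,458),(430,445))];print(np.mean(t,0))
print("top",onplane(T,390.4,264,.136),onplane(S,*g(526,257),.136))
print("big",onplane(S,*g(722,382),0), onplane(T,330+95/5,235+188/5,.17))
from plant import manip
from scipy.spatial.transform import Rotation as R
yaw=np.radians(25.96);ex=np.array([np.cos(yaw),np.sin(yaw),0]);O=np.array([.575,-.0576,0]);H=O+.052*ex+[0,0,.034]
# fingertip (finger -x edge on tab top surface at r=105), centre 11mm toward hinge
for th in(.8,.695,.5,.3,.15,0):
    p=H-ex*(.105*np.cos(th)-.003*np.sin(th)-.011*np.cos(th*0))+[0,0,.105*np.sin(th)+.003*np.cos(th)]
    print(th,p,"tcp z",p[2]+.019)
s=manip.state();print(s["tool_pos"])
```

```text
[[ 0.4927 -0.2792  0.07  ]
 [ 0.4329 -0.3157  0.07  ]
 [ 0.398  -0.2539  0.07  ]
 [ 0.4584 -0.2184  0.07  ]] [ 0.4455 -0.2668  0.07  ]
[ 0.4495 -0.2647  0.07  ]
top [ 0.4454 -0.2657  0.136 ] [ 0.4504 -0.2645  0.136 ]
big [ 0.4255 -0.1616  0.    ] [ 0.4229 -0.1639  0.17  ]
0.8 [ 0.5678 -0.0611  0.1114] tcp z 0.13041250967249138
0.695 [ 0.5609 -0.0645  0.1035] tcp z 0.12254463225614663
0.5 [ 0.5501 -0.0697  0.087 ] tcp z 0.10597242923911243
0.3 [ 0.5423 -0.0735  0.0679] tcp z 0.08689563116681748
0.15 [ 0.5387 -0.0753  0.0527] tcp z 0.07165731714353604
0 [ 0.5372 -0.076   0.037 ] tcp z 0.05600000000000001
[ 0.1399 -0.6086  0.2492]
```

Request:
move_arm([
  [2.7,-2.2,0,0,0,0,-1],
  [2.7,-2.2,0,0,0,0,-1],
  [2.7,-2.2,0,0,0,0,-1],
  [2.7,-2.2,0,0,0,0,-1],
  [2.7,-2.2,0,0,0,0,-1],
  [2.7,-2.2,0,0,0,0,-1],
  [2.7,-2.2,0,0,0,0,-1],
  [2.7,-2.2,0,0,0,0,-1],
  [2.7,-2.2,0,0,0,0,-1],
  [2.7,-2.2,0,0,0,0,-1],
  [2.7,-2.2,0,0,0,0,-1],
  [2.7,-2.2,0,0,0,0,-1],
  [2.7,-2.2,0,0,0,0,-1],
  [2.7,-2.2,0,0,0,0,-1],
  [2.7,-2.2,0,0,0,0,-1],
  [2.7,-2.2,0,0,0,0,-1],
  [2.7,-2.2,0,0,0,0,-1],
  [2.7,-2.2,0,0,0,0,-1],
  [2.7,-2.2,0,0,0,0,-1],
  [2.7,-2.2,0,0,0,0,-1],
])

```text
time: 1.77
tool_pos: [0.5682, -0.0576, 0.2497]
tool_rot: [-0.0, 0.994, 0.113, -0.0]
contact_force: [-0.2, -0.9, 0.6]
gripper_width: 0.0
grasp_force: 0.0
```

Request:
move_arm([
  [0,0,0,0,0,-6.5,-1],
  [0,0,0,0,0,-6.5,-1],
  [0,0,1,0,0,0,-1],
  [0,0,1,0,0,0,-1],
  [0,0,1,0,0,0,-1],
  [0,0,0,0,0,0,-1],
  [0,0,0,0,0,0,-1],
])

```text
time: 2.35
tool_pos: [0.5667, -0.0596, 0.2184]
tool_rot: [-0.001, 0.975, 0.224, -0.001]
contact_force: [0.4, -0.2, -0.2]
gripper_width: 0.003
grasp_force: 0.0
```

```bash
cat > tool.py <<'E'
from h import *
from plant import manip
from scipy.spatial.transform import Rotation as R
np.set_printoptions(precision=4,suppress=True)
def st(): 
    s=manip.state();q=s["tool_rot"];return s,R.from_quat([q[1],q[2],q[3],q[0]])
def go(target,yaw):  # cm along tool axes; turn to tool-x heading yaw (deg), pointing down
    s,r=st();d=(np.array(target)-s["tool_pos"])*100
    g=R.from_euler("z",yaw,degrees=True)*R.from_euler("x",180,degrees=True)
    print("t",round(s["time"],2),"pos",s["tool_pos"],"move cm",r.inv().apply(d),"turn deg",np.degrees((r.inv()*g).as_rotvec()),"F",s["contact_force"],"w",s["gripper_width"],"gf",s["grasp_force"])
E
python3 -c "
from tool import *
go([.5678,-.0611,.165],25.96)"
```

```text
t 2.35 pos [ 0.5667 -0.0596  0.2184] move cm [0.0488 0.1986 5.343 ] turn deg [-0.1138  0.1384 -0.1262] F [ 0.421  -0.206  -0.2389] w 0.003409407550087588 gf 0.0
```

Request:
move_arm([
  [0,0,2.2,0,0,0,-1],
  [0,0.2,2.2,0,0,0,-1],
  [0,0,2.2,0,0,0,-1],
  [0,0,2.0,0,0,0,-1],
  [-0.4,0,0.4,0,0,0,-1],
  [-0.4,0,0.4,0,0,0,-1],
  [-0.35,0,0.42,0,0,0,-1],
  [-0.35,0,0.42,0,0,0,-1],
  [-0.35,0,0.42,0,0,0,-1],
  [-0.35,0,0.42,0,0,0,-1],
  [-0.3,0,0.48,0,0,0,-1],
  [-0.3,0,0.48,0,0,0,-1],
  [-0.25,0,0.48,0,0,0,-1],
  [-0.25,0,0.48,0,0,0,-1],
])

```text
time: 3.52
tool_pos: [0.5387, -0.0757, 0.0899]
tool_rot: [-0.0, 0.975, 0.224, 0.0]
contact_force: [1.3, -0.2, 0.8]
gripper_width: -0.002
grasp_force: 0.3
```

```bash
python3 -c "
from tool import *
go([.5335,-.0782,.056],25.96)
f=manip.grab_frame('scene');cv2.imwrite('pics/s2.png',cv2.resize(f['img'][120:300,180:360],(540,540),interpolation=cv2.INTER_CUBIC))"
```

```text
t 3.52 pos [ 0.5387 -0.0757  0.0899] move cm [-0.5753 -0.004   3.3878] turn deg [-0.0007 -0.0068 -0.0297] F [ 1.2974 -0.1632  0.7744] w -0.002005313621552214 gf 0.3353415126912296
```

View pics/s2.png

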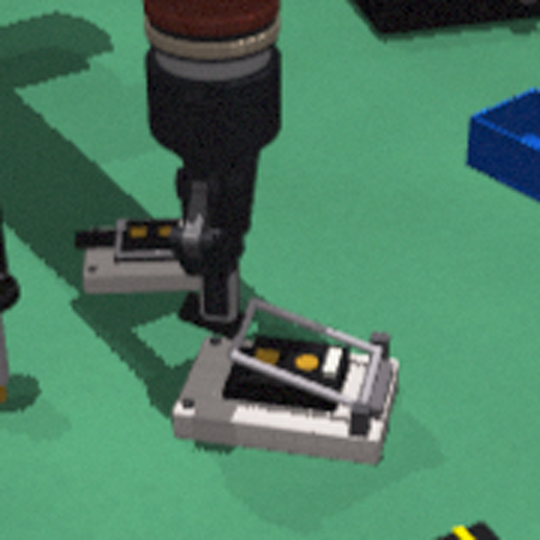

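The crop shows the fingertips on the tab at about (215,315), with the lever partly lowered. I'll keep going along the arc.

Request:
move_arm([
  [-0.12,0,0.4,0,0,0,-1],
  [-0.12,0,0.4,0,0,0,-1],
  [-0.1,0,0.4,0,0,0,-1],
  [-0.08,0,0.4,0,0,0,-1],
  [-0.05,0,0.4,0,0,0,-1],
  [-0.05,0,0.4,0,0,0,-1],
  [0,0,0.4,0,0,0,-1],
  [0,0,0.3,0,0,0,-1],
  [0,0,0.2,0,0,0,-1],
  [0,0,0,0,0,0,-1],
])

```text
time: 4.4
tool_pos: [0.534, -0.0778, 0.0567]
tool_rot: [-0.0, 0.974, 0.224, -0.0]
contact_force: [0.3, 1.1, 0.2]
gripper_width: 0.003
grasp_force: 0.0
```

Request:
move_arm([
  [0,0,0.1,0,0,0,-1],
  [0,0,0,0,0,0,-1],
])

```text
time: 4.57
tool_pos: [0.5343, -0.0779, 0.0563]
tool_rot: [-0.0, 0.974, 0.224, 0.0]
contact_force: [-0.4, 0.2, -0.6]
gripper_width: 0.001
grasp_force: 0.0
```

Request:
move_arm([
  [0,0,0.1,0,0,0,-1],
  [0,0,0.1,0,0,0,-1],
  [0,0,0,0,0,0,-1],
])

```text
time: 4.82
tool_pos: [0.5345, -0.078, 0.0558]
tool_rot: [-0.0, 0.974, 0.225, -0.0]
contact_force: [-5.1, 0.7, 8.2]
gripper_width: -0.001
grasp_force: 4.3
```

Request:
move_arm([
  [0,0,0.1,0,0,0,-1],
  [0,0,0,0,0,0,-1],
])

```text
time: 4.98
tool_pos: [0.5346, -0.078, 0.0557]
tool_rot: [-0.0, 0.974, 0.225, -0.0]
contact_force: [-6.6, 2.4, 13.2]
gripper_width: 0.003
grasp_force: 6.9
```

Request:
move_arm([
  [0,0,-1,0,0,0,-1],
  [0,0,-3,0,0,0,-1],
  [0,0,-4,0,0,0,1],
  [0,0,-4,0,0,0,1],
  [0,0,-4,0,0,0,1],
  [0,0,-2,0,0,0,1],
  [-2,1.63,0,0,0,0,1],
  [-2,1.63,0,0,0,0,1],
  [-2,1.63,0,0,0,0,1],
  [-2,1.63,0,0,0,0,1],
  [-2,1.63,0,0,0,0,1],
  [-2,1.63,0,0,0,0,1],
  [-2,1.63,0,0,0,0,1],
  [-2,1.63,0,0,0,0,1],
])

```text
time: 6.15
tool_pos: [0.4468, -0.2662, 0.2337]
tool_rot: [0.0, 0.974, 0.224, 0.0]
contact_force: [1.2, -0.4, -0.4]
gripper_width: 1.001
grasp_force: 0.0
```

Request:
move_arm([
  [0,0,0,0,0,-6.75,1],
  [0,0,0,0,0,-6.75,1],
  [0,0,0,0,0,-6.75,1],
  [0,0,0,0,0,-6.75,1],
  [0,0,0,0,0,-6.75,1],
  [0,0,0,0,0,-6.75,1],
  [0,0,0,0,0,-6.75,1],
  [0,0,0,0,0,-6.75,1],
  [0,0,0,0,0,0,1],
  [0,0,0,0,0,0,1],
])

```text
time: 6.98
tool_pos: [0.4474, -0.2651, 0.2335]
tool_rot: [0.0, 0.767, 0.641, 0.0]
contact_force: [0.1, 0.9, 0.8]
gripper_width: 0.999
grasp_force: 0.0
```

```bash
python3 -c "
from tool import *
go([.447,-.2657,.110],80)
print(manip.state()['joint_pos'])
f=manip.grab_frame('scene');g=manip.grab_frame('top')
a=cv2.resize(f['img'][120:300,80:340],(780,540));cv2.imwrite('pics/s3.png',a)
H=g['img'];print(H.shape)
"
```

```text
t 6.98 pos [ 0.4474 -0.2651  0.2335] move cm [-0.0626 -0.0353 12.348 ] turn deg [ 0.0217  0.0097 -0.2292] F [0.0988 0.8834 0.7974] w 0.9987423162288426 gf 0.0
[-0.6781 -0.1909  1.8727  0.      1.4594 -0.4996]
(420, 560, 3)
```

View pics/s3.png

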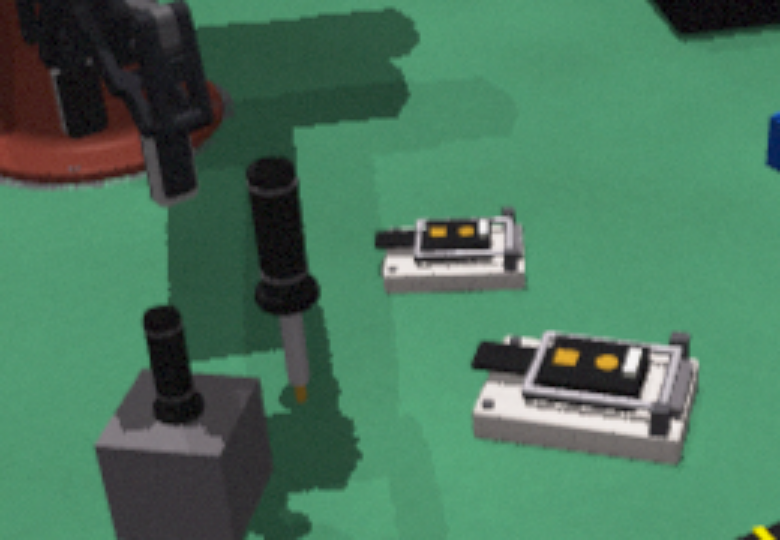

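The lever now lies level at crop (560,370), with the pads open, and the probe stands untouched in the stand at (172,365). Next I descend and grip.

Request:
move_arm([
  [0,0,2,0,0,0,1],
  [0,0,2,0,0,0,1],
  [0,0,2,0,0,0,1],
  [0,0,2,0,0,0,1],
  [0,0,1.5,0,0,0,1],
  [0,0,1.5,0,0,0,1],
  [0,0,1.3,0,0,0,1],
  [0,0,0,0,0,0,1],
  [0,0,0,0,0,0,0],
  [0,0,0,0,0,0,-0.4],
  [0,0,0,0,0,0,-1],
  [0,0,0,0,0,0,-1],
  [0,0,0,0,0,0,-1],
  [0,0,0,0,0,0,-1],
])

```text
time: 8.25
tool_pos: [0.4478, -0.2655, 0.1112]
tool_rot: [0.001, 0.766, 0.642, 0.0]
contact_force: [-1.9, 0.8, 1.7]
gripper_width: 0.22
grasp_force: 58.4
```

```bash
python3 -c "
from tool import *
go([.447,-.2657,.110],80)"
```

```text
t 8.25 pos [ 0.4478 -0.2655  0.1112] move cm [-0.0352 -0.0733  0.1213] turn deg [ 0.0697  0.04   -0.0674] F [-1.8922  0.8491  1.7015] w 0.21986837280486962 gf 58.4183531999588
```

Request:
move_arm([
  [0,0,-0.5,0,0,0,-1],
  [0,0,-1,0,0,0,-1],
  [0,0,-1,0,0,0,-1],
  [0,0,-1.5,0,0,0,-1],
  [0,0,-1.5,0,0,0,-1],
  [0,0,-1.5,0,0,0,-1],
  [0,0,-1,0,0,0,-1],
  [0,0,0,0,0,0,-1],
  [0,0,0,0,0,0,-1],
])

```text
time: 9.0
tool_pos: [0.4477, -0.2654, 0.1913]
tool_rot: [0.001, 0.766, 0.642, 0.0]
contact_force: [0.3, -0.8, -1.6]
gripper_width: 0.217
grasp_force: 58.5
```

Request:
move_arm([
  [0.6,0.3,0,0,0,0,-1],
  [1.4,0.6,0,0,0,0,-1],
  [1.7,0.7,0,0,0,0,-1],
  [1.7,0.7,0,0,0,0,-1],
  [1.7,0.7,0,0,0,0,-1],
  [1.7,0.7,0,0,0,0,-1],
  [1.7,0.7,0,0,0,0,-1],
  [1.7,0.7,0,0,0,0,-1],
  [1.7,0.7,0,0,0,0,-1],
  [1.7,0.7,0,0,0,0,-1],
  [1.7,0.7,0,0,0,0,-1],
  [1.7,0.7,0,0,0,0,-1],
  [1.7,0.7,0,0,0,0,-1],
  [1.5,0.6,0,0,0,0,-1],
  [1.2,0.6,0,0,0,0,-1],
  [0,0,0,0,0,0,-1],
  [0,0,0,0,0,0,-1],
  [0,0,0,0,0,0,-1],
])

```text
time: 10.5
tool_pos: [0.5843, -0.0521, 0.1896]
tool_rot: [-0.0, 0.766, 0.642, -0.001]
contact_force: [0.1, 0.4, -1.1]
gripper_width: 0.219
grasp_force: 58.6
```

```bash
python3 -c "
from tool import *
go([.5858,-.0523,.170],80)
f=manip.grab_frame('scene');g=manip.grab_frame('top');np.savez('s4.npz',**f);np.savez('t4.npz',**g)
a=cv2.resize(f['img'][110:290,220:340],(400,600),interpolation=cv2.INTER_CUBIC)
b=cv2.resize(g['img'][160:280,240:320],(400,600),interpolation=cv2.INTER_CUBIC)
cv2.imwrite('pics/s4.png',np.hstack([a,b]))
m=cv2.inRange(hsv(f),(12,100,90),(32,255,255))
for c,a in blobs(f['img'],m,(235,170,315,275),3)[0]: print('brass',c,a,onplane(f,*c,.041))
"
```

```text
t 10.5 pos [ 0.5843 -0.0521  0.1896] move cm [0.0082 0.1535 1.9639] turn deg [-0.0732  0.0211 -0.07  ] F [ 0.1029  0.436  -1.0904] w 0.21863106892563328 gf 58.57488512992859
brass [235.8 196.6] 5 [0.4155 0.013  0.041 ]
brass [281.  215.5] 4 [0.5347 0.0147 0.041 ]
brass [268.2143 238.6786] 28 [ 0.5628 -0.0621  0.041 ]
brass [282.  240.5] 24 [ 0.5866 -0.0508  0.041 ]
```

View pics/s4.png

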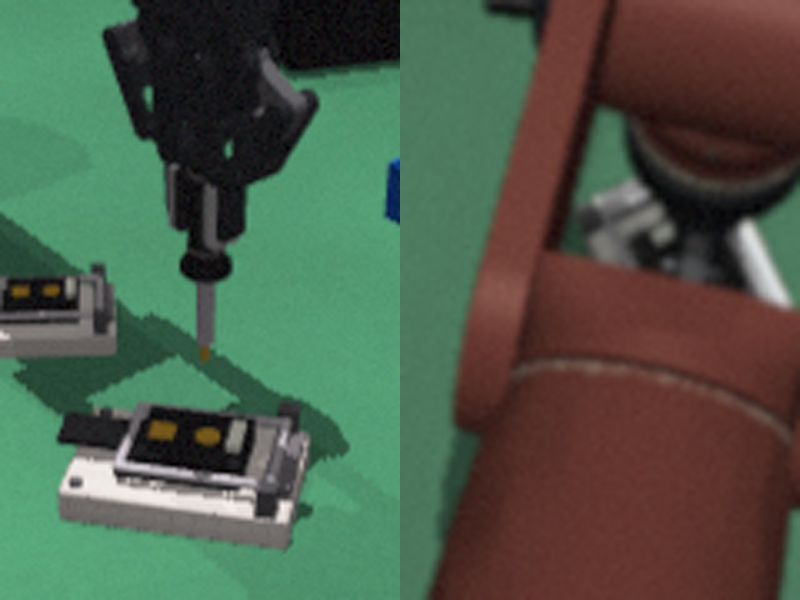

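```bash
python3 -c "
from tool import *
f=dict(np.load('s4.npz'))
for z in (.0909,.0935,.096):
  for X in ([.5843,-.0521,z],[.5863,-.0521,z],[.5843,-.0501,z]):
    c=f['R']@X+f['t'];p=f['mtx']@c;print(X,p[:2]/p[2])
print(onplane(f,281.2,215.7,.0928))
"
```

```text
[0.5843, -0.0521, 0.0909] [280.8021 218.2548]
[0.5863, -0.0521, 0.0909] [281.6839 218.6372]
[0.5843, -0.0501, 0.0909] [281.4691 217.7648]
[0.5843, -0.0521, 0.0935] [280.8145 217.0647]
[0.5863, -0.0521, 0.0935] [281.6977 217.4463]
[0.5843, -0.0501, 0.0935] [281.4825 216.5757]
[0.5843, -0.0521, 0.096] [280.8265 215.9167]
[0.5863, -0.0521, 0.096] [281.7111 216.2976]
[0.5843, -0.0501, 0.096] [281.4955 215.4286]
[ 0.5816 -0.0473  0.0928]
```

Request:
move_arm([
  [0,0.1,0,0,0,0,-1],
  [0,0.1,0.5,0,0,0,-1],
  [0,0,1,0,0,0,-1],
  [0,0,1,0,0,0,-1],
  [0,0,1,0,0,0,-1],
  [0,0,0.6,0,0,0,-1],
  [0,0,0.4,0,0,0,-1],
  [0,0,0,0,0,0,-1],
  [0,0,0,0,0,0,-1],
  [0,0,0,0,0,0,-1],
])

```text
time: 11.43
tool_pos: [0.5871, -0.0523, 0.1459]
tool_rot: [0.0, 0.766, 0.642, 0.0]
contact_force: [0.2, 0.0, -0.5]
gripper_width: 0.22
grasp_force: 58.6
```

```bash
python3 -c "
from tool import *
go([.5862,-.0518,.1357],80)
f=manip.grab_frame('scene')
cv2.imwrite('pics/s5.png',cv2.resize(f['img'][190:270,230:330],(750,600),interpolation=cv2.INTER_CUBIC))
for i in range(6): manip.grab_frame('scene'); print(manip.state()['contact_force'],manip.state()['tool_pos'])
"
```

```text
t 11.43 pos [ 0.5871 -0.0523  0.1459] move cm [ 0.0298 -0.1009  1.0156] turn deg [ 0.0566  0.0028 -0.0596] F [ 0.1699  0.0137 -0.4889] w 0.21989782814660458 gf 58.575831055641174
[ 0.5013  0.3186 -0.0537] [ 0.5872 -0.0523  0.1461]
[-0.315  -0.0555 -0.8   ] [ 0.5872 -0.0523  0.1461]
[-0.0522 -0.7075 -1.1034] [ 0.5871 -0.0523  0.1459]
[ 0.3401 -0.5396 -0.3015] [ 0.587  -0.0523  0.1459]
[ 0.5151  0.3016 -1.3227] [ 0.5869 -0.0523  0.1457]
[ 0.4081 -0.6158 -1.303 ] [ 0.5869 -0.0523  0.1456]
```

View pics/s5.png

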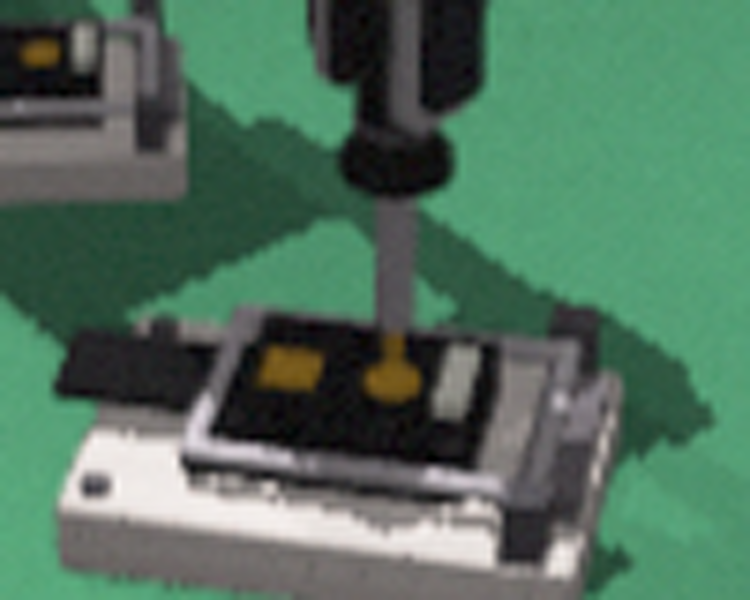

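The crop shows the tip just above the round pad, tip about (393,362) and pad (392,382). The lever is still shut. I'll press in small steps.

Request:
move_arm([
  [0,-0.05,0.2,0,0,0,-1],
  [0,0,0.2,0,0,0,-1],
  [0,0,0.2,0,0,0,-1],
  [0,0,0.1,0,0,0,-1],
  [0,0,0.1,0,0,0,-1],
  [0,0,0,0,0,0,-1],
  [0,0,0,0,0,0,-1],
])

```text
time: 12.37
tool_pos: [0.5863, -0.0521, 0.1375]
tool_rot: [0.0, 0.766, 0.642, -0.0]
contact_force: [0.4, 0.5, 0.8]
gripper_width: 0.212
grasp_force: 58.8
```

```bash
cat > avg.py <<'E'
from tool import *
L=[]
for i in range(8): manip.grab_frame('scene'); s=manip.state();L.append(np.r_[s['contact_force'],s['tool_pos'],s['time']])
print(np.mean(L,0),np.std(L,0)[:3]);go([.5862,-.0518,.1357],80)
E
python3 avg.py
```

```text
[-0.376   0.3094  1.4396  0.5863 -0.0521  0.1375 12.5917] [0.4157 0.3731 0.4677]
t 12.77 pos [ 0.5863 -0.0521  0.1374] move cm [ 0.0287 -0.0155  0.17  ] turn deg [ 0.0093 -0.001  -0.0598] F [-0.5343  0.1853  1.497 ] w 0.21849954359615548 gf 58.80005657672882
```

Request:
move_arm([
  [0,0,0.1,0,0,0,-1],
  [0,0,0.1,0,0,0,-1],
  [0,0,0,0,0,0,-1],
  [0,0,0,0,0,0,-1],
])

```text
time: 13.1
tool_pos: [0.5863, -0.0521, 0.1354]
tool_rot: [0.0, 0.766, 0.642, 0.0]
contact_force: [-0.7, 0.0, 2.8]
gripper_width: 0.217
grasp_force: 58.9
```

```bash
python3 avg.py; python3 -c "
from tool import *
f=manip.grab_frame('scene')
cv2.imwrite('pics/s6.png',cv2.resize(f['img'][190:270,230:330],(750,600),interpolation=cv2.INTER_CUBIC))"
```

```text
[-0.6557  0.3063  2.5045  0.5863 -0.0521  0.1354 13.325 ] [0.5325 0.3371 0.212 ]
t 13.5 pos [ 0.5863 -0.0521  0.1354] move cm [ 0.0302 -0.0181 -0.0306] turn deg [ 0.0138 -0.0019 -0.0621] F [-0.0883  0.7417  2.0691] w 0.2208086785345603 gf 58.85525107383728
```

View pics/s6.png

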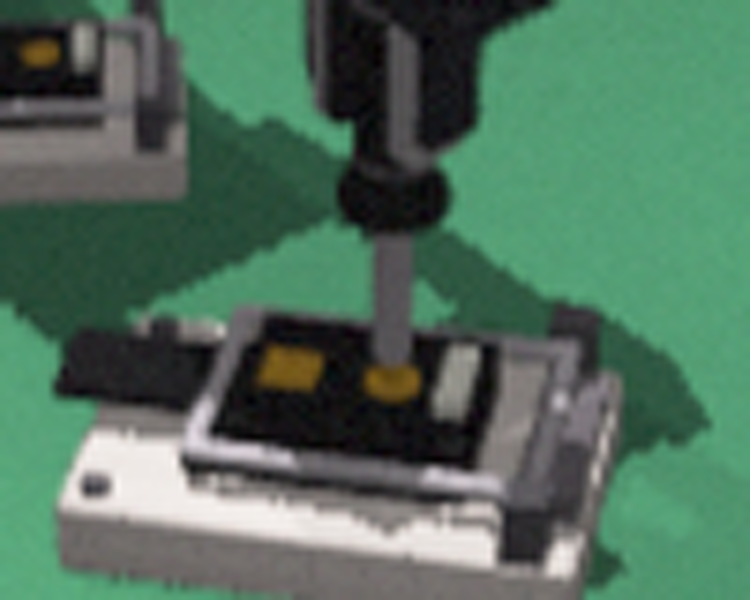

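The tip sits on the round pad at crop (392,375), the lever is level, and the push is about 3.3 N, which is roughly half way.

```bash
python3 -c "
from plant import manip
print(manip.job_done())"
```

```text
the job is handed in; nothing more can be done
None
```

I handed the job in at about 13.5 s: the lever is shut, and the probe is held upright on the round pad at about 3.3 N, with its tip about half way in (about 4 mm); no verdict came back.

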